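# Set the paging console to all halls and key the microphone

## Robot

A 6-joint arm with a two-finger parallel gripper is mounted at the origin on the work surface. World frame = base frame: x ahead of the robot, y to its left, z up, the work surface at z = 0. Lengths are in mm, angles in rad, forces in N, time in s.
With the tool pointing down it reaches from about 275 to 750 mm from the base axis. Payload 10.2 kg.
Tool frame: the origin (TCP) lies between the finger pads; the fingertips stand 22 mm ahead of it and the grasp point (between the pads) lies 3 mm ahead of it (ctrl.nose_length is the distance from the TCP to the fingertips, in mm); y points along the fingers, z is the direction in which the jaws open and shut, and the axes are right-handed (so a half turn about y gives the same grasp; the last joint's range is limited). The gripper opens to 85 mm and grips with 20 to 120 N. Pads are 22 mm wide; open, the fingers measure 114 mm over their backs; the gripper's body (76 mm by 85 mm) begins 54 mm behind the grasp point. The pads swing forward as they close: fully open they stand 13 mm farther back than shut.
Start: joints at [0.896, 0.313, 1.498, -0, 1.331, -0.223], TCP at [229.221, 472.323, 253.294] pointing down, gripper open.
Joint ranges: [-2.94, 2.94], [-0.97, 2.17], [0.19, 2.56], [-1.23, 4.37], [0.02, 3.11], [-2.88, 2.88]. Speed limits (rad/s): [2.39, 2.39, 3.01, 3.14, 3.14, 3.14].

## Interface

Orientations are given as a unit quaternion [w, x, y, z].
In Python, from rig import ctrl, eyes, models gives the robot as it stands.
- The arm moves only by the shell command python3 -m crank 'ROWS' [FORCE]. ROWS is JSON, a list of rows, each an object with "dp": the shift along the tool's x, y, z in mm, a list of three; "roll": the turn about the tool's y in rad; "gripper": the closure in counts, from 0 (fully open) to 255 (shut). A call has 1 to 10 rows; each row is the pose to reach, as a shift and turn from the pose commanded when the call began, along the tool's axes at that moment; what a row does not reach only later rows make up. A row lasts 1/12 s, in which the tool goes at most 41.7 mm and 7.16 degrees, less where a joint would pass 70% of its speed; a pose out of reach is approached as far as the arm can. A call with a gripper value outside its range is refused whole. The fingers move at their own pace and stop on an object; FORCE is the grip in N (left out, the last holds). Time passes only in rows, so rows that repeat a pose let the fingers close. It gives the time, the measured TCP pose, the force and the opening at its end, in the units of the state.
- ctrl.sense(): the state, without advancing time (a new reading comes with each control period).
- eyes.capture(name): name is "scene" or "top" or "wrist"; returns a dict with "color" (480x640x3 uint8, red, green, blue), "fx", "fy", "cx", "cy" (pixels), "R" (3x3) and "t" (3): a world point X has camera coordinates R X + t. Camera axes: x right, y down, z forward; pixel columns grow to the right and rows downward; lengths in mm; the calibration is good to about 2 mm. A picture is of the moment at which its call begins. There is no depth.
- ctrl.finish_job(): hands the job in, once; it reports no verdict.
Trained networks look in a picture, given as the dict that the camera call returned (one of the last four; its "shot" number tells which), for a name from the list of things; names that differ only in an ending like _2 or _b are one class to them, and where a whole thing is asked for, a point or a joint stands for the part that bears it (a point fixed in the world has none). Each returns a list of dicts, best first, with "confidence" (0 to 1); they miss things now and then, are a little off and sometimes report something else, mostly with a low value. They report only what shows in the picture. A call takes as long as a camera call.
- models.spot_in(picture, label): "extent" ([centre column, centre row, width, height] in pixels, round what is visible of it).
- models.spot_point(picture, label): "centre" ([column, row] in pixels: a listed point, or the origin of a listed thing).
The state is a dict: "time_s": time; "joints": joint angles; "dq": joint speeds; "tau": joint torques, N m; "eef_pos": TCP position; "ee_rot": TCP orientation; "force": force on the tool from outside, world axes, zero at the start; "wrist_torque": the same for the moment, N m; "grip_width": opening from 0.0 (shut) to 1.0 (fully open).
Only numpy, scipy, OpenCV 4.12 (cv2) and the standard library are available. Lean on these libraries where they do the work, as an engineer would, in place of code of your own. Each camera call takes 0.05 s, during which the arm holds its last target. There are 200 camera calls.

## Task

Put out an all-halls call on the paging console: turn its stiff black selector knob clockwise as far as it goes, to the red dot, then hold the pale talk key fully down for about a second and let it up again. The console only stands on worn, slippery feet, so bear down on it while you turn, firmly but without leaning your weight on it, so that it neither swings round nor slides on the desk; leave it standing there, hands off, with the selector still on the red dot, and leave everything else on the desk where it is.

Things in the scene. Friction and masses are not known exactly. Their poses are not given: they have to be found in the camera images.
- console: Paging console: dark grey flat plastic box, 150 deep (x), 230 wide (y), top face 48 mm above the desk, 0.4 to 0.55 kg, loose on 4 hard feet at x +-46, y +-78 mm (friction about 0.16). Under its own weight it swings round with the knob; about 17 to 25 N more on the knob holds it. Origin: centre of underside; x to its back, y left, z up; the front (-x) faces the robot.
- selector (a joint): Selector knob angle in rad, growing clockwise seen from above; 0 at the first white dot, 2.4 at the hard end stop, pointer on the red dot. Stiff: takes about 0.40 N m all the way, no clicks, stays where left. At value q the pointer stands 1.2 - q rad counter-clockwise from the console's x axis.
- selector_grip (a point): Point on the knob's vertical axis (console x +5, y -62 mm), 26 mm above the top face. Black knob: round skirt 48 mm across, 4 mm high, and on it an upright bar to hold, 46 long, 14 thick, from 4 to 36 mm above the top face. Turns with the knob: x along the bar to its pointer end (white line), y across it, z up.
- talk (a joint): How far the talk key is pressed, in m: 0 up, 0.005 fully down. Sprung: starts to move at about 2 N, fully down at about 6 N, comes up by itself.
- talk_top (a point): Centre of the top face of the talk key, a pale grey rectangular key with a green stripe, 30 mm (x) by 46 mm (y), its top 9 mm above the console's top face when up, at console x -35, y +32 mm. It moves straight down when pressed.
- console_mic (a point): Top centre of the gooseneck's socket in the console's back left corner (console x +52, y +96, z +57 mm); shows how far the console has swung. The black gooseneck microphone rises from it to 177 mm above the desk, leaning out left to console y +150 mm.
- desk: The wooden desk that everything stands on, its top at z = 0. More than 35 N between console and desk, its weight of 4 to 5.5 N included, is too hard.
- radio: Black two-way radio lying on the desk, about 190 x 58 x 34 mm with its stubby aerial. Origin: middle of the underside. Leave alone.
- stapler: Red stapler, 135 x 36 x 57 mm. Origin: centre of the underside. Leave alone.
- stamp: Rubber stamp with a wooden handle, 40 x 66 mm, 81 mm high. Origin: centre of the underside. Leave alone.
- pencup: Blue cup with three pens, 76 mm across, pens to 154 mm high. Origin: centre of the underside. Leave alone.
- mouse: Black computer mouse, 105 x 60 x 33 mm. Origin: centre of the underside. Leave alone.
- marker: Yellow text marker with a green cap lying flat, 120 x 17 x 15 mm. Origin: middle of the underside. Leave alone.

How it is judged:
By the outcome, as a careful person would: the job done as asked, in the order asked, and still so for the second after the job is handed in, with the robot touching nothing.
It also fails if it takes over 51 s, if anything falls off the work surface, if the arm or the gripper's body presses on something with over 40 N, if the wrist force passes 120 N, or if a joint passes its speed limit or range.

## Working session

There is one attempt and no reset: what is moved stays moved. The work goes in short steps, Python scripts to look and compute and a shell command to move; the robot and the scene stay as the last step left them, time stands still between calls to the robot, and variables do not carry over. Pictures are saved under pics/ and viewed, about 8 in all and at most 12, crops included, and the job is handed in when it is done.

```bash
ls; mkdir -p pics
cat > h.py <<'E'
import numpy as np, cv2
from rig import ctrl, eyes, models
from scipy.spatial.transform import Rotation as Ro
def ray(p,uv,z):
    R=np.array(p["R"]);t=np.array(p["t"]);c=-R.T@t
    d=R.T@np.array([(uv[0]-p["cx"])/p["fx"],(uv[1]-p["cy"])/p["fy"],1])
    return c+d*(z-c[2])/d[2]
def proj(p,X):
    v=np.array(p["R"])@np.array(X)+np.array(p["t"]);return [p["fx"]*v[0]/v[2]+p["cx"],p["fy"]*v[1]/v[2]+p["cy"]]
def rot(): 
    q=ctrl.sense()["ee_rot"];return Ro.from_quat([q[1],q[2],q[3],q[0]]).as_matrix()
def save(p,n): cv2.imwrite("pics/"+n,p["color"][:,:,::-1])
E
python3 - <<'E'
from h import *
print(ctrl.sense()); print(rot().round(3), ctrl.nose_length)
H=dict(selector_grip=74,talk_top=57,console_mic=57,console=0,radio=0,stapler=0,stamp=0,pencup=0,mouse=0,marker=0)
for n in("top","scene"):
    p=eyes.capture(n);save(p,n+"0.png")
    for k,z in H.items():
        for r in models.spot_point(p,k)[:2]:print(n,k,round(r["confidence"],2),np.round(r["centre"]),ray(p,r["centre"],z).round(1))
E
```

```text
pics
{'time_s': 0.0, 'joints': array([ 8.95573514e-01,  3.13444247e-01,  1.49844368e+00,  1.47041238e-05,
        1.33098946e+00, -2.23378948e-01]), 'dq': array([-1.06146368e-03, -2.99192239e-03,  8.47909913e-04,  4.27592962e-05,
        3.07050768e-04,  1.38625390e-03]), 'tau': array([ 1.52886667e-03, -4.12260783e+01, -2.59748000e+01,  1.62036123e-06,
        4.02061254e-03, -5.27951272e-06]), 'eef_pos': array([229.07949867, 472.13079752, 252.73551629]), 'ee_rot': array([-0.68873042,  0.68954431, -0.15859843,  0.15819477]), 'force': array([-0.13617965,  0.08455016,  0.68079377]), 'wrist_torque': array([-0.01805969,  0.04333463, -0.02926878]), 'grip_width': 1.001532427134634}
[[ 0.9   -0.001  0.437]
 [-0.437 -0.001  0.9  ]
 [-0.    -1.    -0.001]] 22.0
top selector_grip 0.72 [343. 239.] [501.6 -63.9  74. ]
top talk_top 0.78 [296. 250.] [480.8  34.7  57. ]
top talk_top 0.62 [489. 300.] [ 373.3 -371.5   57. ]
top console_mic 0.95 [278. 205.] [578.9  71.   57. ]
top console 0.85 [312. 242.] [503.9  -1.7   0. ]
top radio 0.57 [139. 265.] [455.8 382.9   0. ]
top stapler 0.57 [137. 168.] [676.4 393.8   0. ]
top stamp 0.65 [490. 201.] [ 595.8 -408.     0. ]
top pencup 0.76 [426. 329.] [ 309.2 -249.     0. ]
top pencup 0.62 [212. 321.] [332.7 220.    0. ]
top mouse 0.95 [487. 301.] [ 368.8 -389.2    0. ]
scene selector_grip 0.8 [286. 247.] [493.4 -64.3  74. ]
scene selector_grip 0.24 [313. 267.] [559.6 -14.5  74. ]
scene console_mic 0.83 [360. 274.] [582.7  88.   57. ]
scene console 0.95 [312. 266.] [499.   -8.4  -0. ]
scene radio 0.7 [461. 228.] [440.7 385.1  -0. ]
scene stapler 0.69 [503. 302.] [669.1 397.2  -0. ]
scene stapler 0.43 [309. 265.] [497.1 -14.4   0. ]
scene stamp 0.93 [133. 327.] [ 602.9 -412.4    0. ]
scene stamp 0.48 [358. 272.] [535.8  94.9   0. ]
scene pencup 0.85 [209. 215.] [ 290.2 -251.     0. ]
scene mouse 0.93 [153. 245.] [ 372.3 -386.9    0. ]
scene marker 0.79 [391. 204.] [325.9 231.    0. ]
```

Run:
```python
import cv2,numpy as np
a=cv2.imread("pics/top0.png");b=cv2.imread("pics/scene0.png")
a=cv2.resize(a[170:300,230:400],None,fx=3.5,fy=3.5,interpolation=2)
b=cv2.resize(b[180:380,180:480],None,fx=2,fy=2)
cv2.imwrite("pics/top_crop.png",a);cv2.imwrite("pics/scene_crop.png",b)
```

```text
(no output)
```

View pics/top_crop.png

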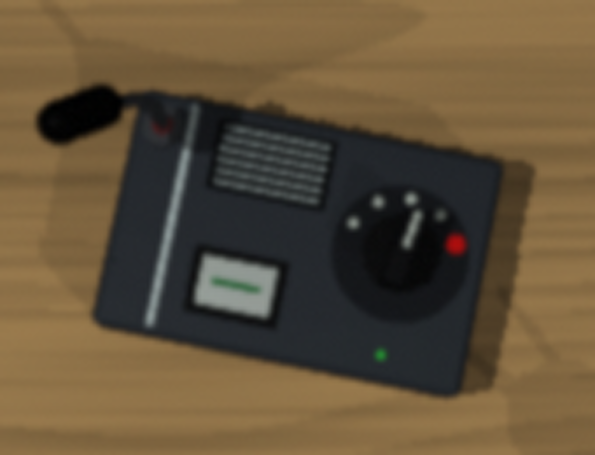

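View pics/scene0.png

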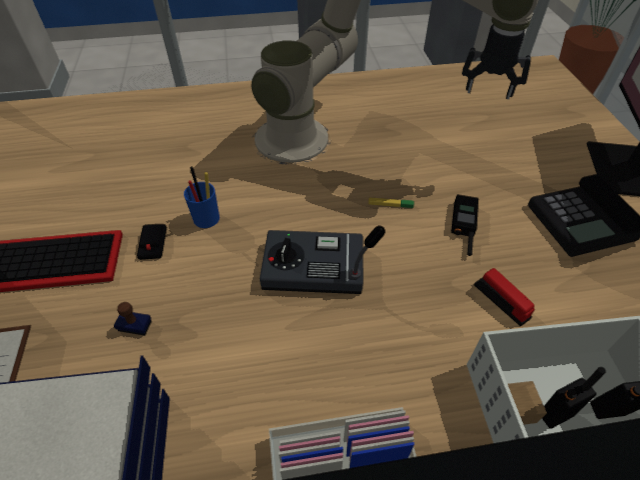

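The top crop shows the console yawed about -11° (clockwise). The knob is at crop (400,252), with its pointer near the middle dot or a little past it, the red dot at (457,243) and the talk key at (237,287). The scene view shows a clear path to it. I'll approach above the knob.

```bash
python3 -m crank '[{"dp":[479,50,-363],"roll":-0.15,"gripper":0},{"dp":[479,50,-363],"roll":-0.15,"gripper":0},{"dp":[479,50,-363],"roll":-0.15,"gripper":0},{"dp":[479,50,-363],"roll":-0.15,"gripper":0},{"dp":[479,50,-363],"roll":-0.15,"gripper":0},{"dp":[479,50,-363],"roll":-0.15,"gripper":0},{"dp":[479,50,-363],"roll":-0.15,"gripper":0},{"dp":[479,50,-363],"roll":-0.15,"gripper":0},{"dp":[479,50,-363],"roll":-0.15,"gripper":0},{"dp":[479,50,-363],"roll":-0.15,"gripper":0}]' 80
cat >> h.py <<'E'
def to(w,jaw=None):
    s=ctrl.sense();R=rot();d=R.T@(np.array(w)-s["eef_pos"])
    a=np.arctan2(R[1,2],R[0,2])
    print("t",round(s["time_s"],2),"pos",s["eef_pos"].round(1),"jaw",round(a,3),"F",s["force"].round(1),"Tq",s["wrist_torque"].round(2),"w",round(s["grip_width"],3),"-> dp",d.round(1),"roll",None if jaw is None else round(a-jaw,3),"j6",round(s["joints"][5],2))
E
python3 -c "
from h import *
to([501,-64,200],1.27)"
```

```text
time_s: 1.93
eef_pos: [416.3, 103.6, 219.2]
ee_rot: [0.699, -0.699, 0.106, -0.107]
force: [1.8, 0.9, 0.7]
grip_width: 0.999
t 1.93 pos [416.3 103.6 219.2] jaw 1.269 F [1.8 0.9 0.7] Tq [0.04 0.   0.01] w 0.999 -> dp [ 130.7   19.3 -134.8] roll -0.001 j6 -1.3
```

```bash
python3 -m crank '[{"dp":[131,19,-135],"roll":0,"gripper":0},{"dp":[131,19,-135],"roll":0,"gripper":0},{"dp":[131,19,-135],"roll":0,"gripper":0},{"dp":[131,19,-135],"roll":0,"gripper":0},{"dp":[131,19,-135],"roll":0,"gripper":0},{"dp":[131,19,-135],"roll":0,"gripper":0},{"dp":[131,19,-135],"roll":0,"gripper":0}]'
cat > look.py <<'E'
from h import *
import sys
p=eyes.capture("wrist");save(p,sys.argv[1])
for k,z in dict(selector_grip=74,talk_top=57,console_mic=57,console=0).items():
    for r in models.spot_point(p,k)[:1]:print(k,round(r["confidence"],2),np.round(r["centre"]),ray(p,r["centre"],z).round(1))
to([501,-64,200],1.27)
E
python3 look.py w1.png
```

```text
time_s: 2.52
eef_pos: [500.8, -63.0, 199.7]
ee_rot: [0.699, -0.699, 0.107, -0.107]
force: [-0.5, 0.7, -0.4]
grip_width: 1.0
selector_grip 0.95 [308. 240.] [499.1 -68.8  74. ]
talk_top 0.79 [455. 149.] [476.   31.2  57. ]
console 0.69 [390. 195.] [505.7  -6.9   0. ]
t 2.77 pos [500.5 -61.3 200.4] jaw 1.27 F [ 0.1 -0.2 -0.3] Tq [-0.02  0.01 -0.03] w 1.0 -> dp [ 1.2  0.4 -2.5] roll 0.0 j6 -1.62
```

View pics/w1.png

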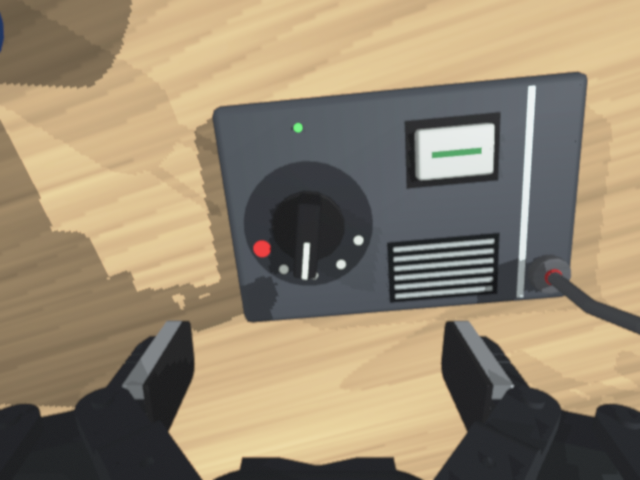

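The wrist view shows the dial disc centred near (308,223), the pointer line from (307,243) to (305,278), the red dot at (262,249) and the key stripe at (457,152).

```bash
cat > m.py <<'E'
from h import *
s=ctrl.sense()
p=eyes.capture("wrist")
print("pos",s["eef_pos"].round(1))
f=lambda n,uv,z:print(n,ray(p,uv,z).round(1))
f("dial",(308,223),48);f("stripe",(457,152),57);f("red",(262,249),48.5);f("white0",(358,240),48.5)
a=ray(p,(307,243),84);b=ray(p,(305,278),84);print("line",a.round(1),b.round(1),np.arctan2(*(b-a)[1::-1]))
c=ray(p,(310,205),84);print("bar back",c.round(1),"mid",((b+c)/2).round(1),np.arctan2(*(b-c)[1::-1]),np.linalg.norm(b-c))
for uv in((218,112),(583,77),(572,297),(248,318)):f("corner",uv,48)
E
python3 m.py
```

```text
pos [500.5 -61.3 200.4]
dial [496.  -66.8  48. ]
stripe [477.8  33.8  57. ]
red [ 504.  -101.7   48.5]
white0 [516.9 -38.4  48.5]
line [498.  -67.2  84. ] [518.6 -75.   84. ] -0.36118876747915746
bar back [477.  -58.8  84. ] mid [497.8 -66.9  84. ] -0.3716373595293507 44.69266064741714
corner [413. -98.  48.]
corner [458.4 116.6  48. ]
corner [601.4  93.   48. ]
corner [ 550.1 -128.5   48. ]
```

```bash
python3 -c "
from h import *
to([498,-67,112],1.20)"
```

```text
t 2.82 pos [500.6 -61.4 200.4] jaw 1.27 F [-0.2 -0.7 -0.5] Tq [ 0.02 -0.01  0.  ] w 1.0 -> dp [-0.8 88.4 -6.2] roll 0.07 j6 -1.63
```

```bash
python3 -m crank '[{"dp":[-0.8,35,-6.2],"roll":0.07,"gripper":100},{"dp":[-0.8,65,-6.2],"roll":0.07,"gripper":100},{"dp":[-0.8,88.4,-6.2],"roll":0.07,"gripper":100},{"dp":[-0.8,88.4,-6.2],"roll":0.07,"gripper":100},{"dp":[-0.8,88.4,-6.2],"roll":0.07,"gripper":100},{"dp":[-0.8,88.4,-6.2],"roll":0.07,"gripper":100}]'
python3 look.py w2.png
```

```text
time_s: 3.32
eef_pos: [498.9, -67.9, 113.3]
ee_rot: [-0.695, 0.695, -0.13, 0.131]
force: [-1.1, -0.3, 0.9]
grip_width: 0.611
selector_grip 0.96 [314. 303.] [498.2 -69.3  74. ]
talk_top 0.96 [521. 159.] [476.2  29.6  57. ]
console 0.72 [421. 220.] [506.1  -8.2   0. ]
t 3.57 pos [498.5 -68.  112.6] jaw 1.199 F [-0.4  0.4  0.6] Tq [-0.03 -0.02  0.03] w 0.604 -> dp [  1.  -87.4   4.6] roll -0.071 j6 -1.57
```

View pics/w2.png

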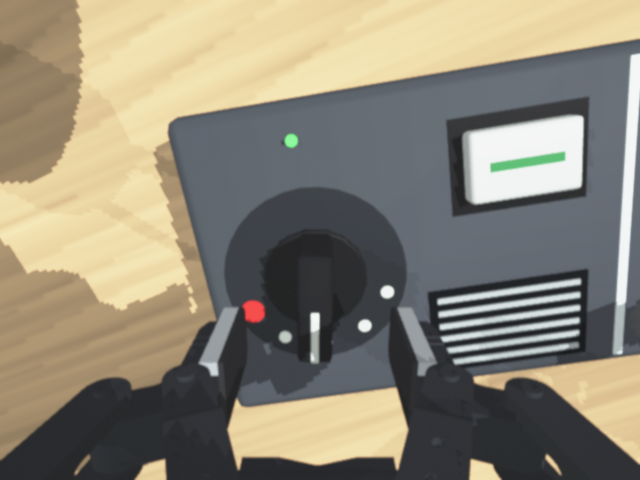

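The bar at cols 299–331 sits centred between the fingers (239–392) and parallel to them. I'll check the position along the bar, then descend.

```bash
python3 - <<'E'
from h import *
p=eyes.capture("wrist")
b=ray(p,(315,361),84);c=ray(p,(315,257),84);print(b.round(1),c.round(1),((b+c)/2).round(1),np.arctan2(*(b-c)[1::-1]),np.linalg.norm(b-c))
print(ray(p,(315,270),48),ray(p,(528,161),57))
to(np.r_[((b+c)/2)[:2],77],np.arctan2(*(b-c)[1::-1])+np.pi/2)
E
python3 -m crank '[{"dp":[0,12,0],"roll":0,"gripper":100},{"dp":[0,24,0],"roll":0,"gripper":100},{"dp":[0,35,0],"roll":0,"gripper":100},{"dp":[0,35,0],"roll":0,"gripper":100},{"dp":[0,35,0],"roll":0,"gripper":100}]' 80
python3 -c "
from h import *
to([498,-68,77],1.20)"
```

```text
[517.1 -76.7  84. ] [475.6 -60.5  84. ] [496.3 -68.6  84. ] -0.37253455644511235 44.49998272241542
[493.85845948 -67.81007705  48.        ] [477.50079955  31.67248805  57.        ]
t 3.62 pos [498.4 -68.  112.4] jaw 1.199 F [-0.5 -0.8 -0.4] Tq [-0.02  0.04 -0.05] w 0.61 -> dp [-1.8 35.4 -1.3] roll 0.001 j6 -1.57
time_s: 4.03
eef_pos: [498.1, -67.9, 76.8]
ee_rot: [0.695, -0.695, 0.131, -0.131]
force: [0.5, -0.5, 0.7]
grip_width: 0.603
t 4.03 pos [498.1 -67.9  76.8] jaw 1.199 F [ 0.5 -0.5  0.7] Tq [-0.01  0.03 -0.01] w 0.603 -> dp [-0.1 -0.2 -0.1] roll -0.001 j6 -1.57
```

```bash
python3 -m crank '[{"dp":[0,0,0],"roll":0,"gripper":185},{"dp":[0,0,0],"roll":0,"gripper":195},{"dp":[0,0,0],"roll":0,"gripper":195},{"dp":[0,0,0],"roll":0,"gripper":198},{"dp":[0,0,0],"roll":0,"gripper":201},{"dp":[0,0,0],"roll":0,"gripper":204}]' 20
python3 -m crank '[{"dp":[0,0,0],"roll":0,"gripper":206},{"dp":[0,0,0],"roll":0,"gripper":208},{"dp":[0,0,0],"roll":0,"gripper":210}]' 20
```

```text
time_s: 4.53
eef_pos: [498.2, -67.9, 76.8]
ee_rot: [-0.695, 0.695, -0.131, 0.131]
force: [-0.5, 0.7, 1.4]
grip_width: 0.198
time_s: 4.78
eef_pos: [498.1, -68.0, 76.7]
ee_rot: [-0.695, 0.695, -0.131, 0.131]
force: [-0.7, -1.4, 0.9]
grip_width: 0.172
```

```bash
python3 -m crank '[{"dp":[0,0,0],"roll":0,"gripper":214},{"dp":[0,0,0],"roll":0,"gripper":218},{"dp":[0,0,0],"roll":0,"gripper":230},{"dp":[0,0,0],"roll":0,"gripper":255},{"dp":[0,0,0],"roll":0,"gripper":255}]' 20
python3 -c "
from h import *
to([498,-68,77],1.20)"
python3 -m crank '[{"dp":[0,0,0],"roll":0,"gripper":255},{"dp":[0,0,0],"roll":0,"gripper":255},{"dp":[0,0,0],"roll":0,"gripper":255}]' 90
python3 -c "
from h import *
to([498,-68,77],1.20)"
```

```text
time_s: 5.2
eef_pos: [498.2, -68.0, 76.8]
ee_rot: [-0.695, 0.695, -0.131, 0.131]
force: [-0.9, -1.6, 1.3]
grip_width: 0.161
t 5.2 pos [498.2 -68.   76.8] jaw 1.199 F [-0.9 -1.6  1.3] Tq [-0.29  0.19 -0.05] w 0.161 -> dp [-0.1 -0.2 -0.1] roll -0.001 j6 -1.57
time_s: 5.45
eef_pos: [498.2, -68.0, 76.9]
ee_rot: [-0.695, 0.695, -0.131, 0.131]
force: [-1.8, -0.9, 5.2]
grip_width: 0.149
t 5.45 pos [498.2 -68.   76.9] jaw 1.199 F [-1.8 -0.9  5.2] Tq [-0.21  0.29 -0.05] w 0.149 -> dp [-0.2 -0.1 -0.1] roll -0.001 j6 -1.57
```

```bash
python3 -m crank '[{"dp":[0,0.3,0],"roll":0,"gripper":255},{"dp":[0,0.6,0],"roll":0,"gripper":255},{"dp":[0,0.6,0],"roll":0,"gripper":255}]' 90
python3 -c "
from h import *
to([498,-68,77],1.20)"
```

```text
time_s: 5.7
eef_pos: [498.3, -68.0, 76.9]
ee_rot: [-0.695, 0.695, -0.13, 0.131]
force: [-5.6, -1.0, 11.3]
grip_width: 0.148
t 5.7 pos [498.3 -68.   76.9] jaw 1.199 F [-5.6 -1.  11.3] Tq [-0.12  0.73 -0.09] w 0.148 -> dp [-0.3 -0.1 -0.1] roll -0.001 j6 -1.57
```

```bash
python3 -m crank '[{"dp":[-0.3,0.3,0],"roll":0,"gripper":255},{"dp":[-0.6,0.6,0],"roll":0,"gripper":255},{"dp":[-0.6,0.6,0],"roll":0,"gripper":255}]' 90
python3 -c "
from h import *
to([498,-68,77],1.20)"
```

```text
time_s: 5.95
eef_pos: [498.2, -68.0, 76.8]
ee_rot: [-0.695, 0.695, -0.13, 0.131]
force: [-3.6, -0.5, 15.5]
grip_width: 0.145
t 5.95 pos [498.2 -68.   76.8] jaw 1.199 F [-3.6 -0.5 15.5] Tq [-0.09  0.73 -0.02] w 0.145 -> dp [-0.2 -0.2 -0.1] roll -0.001 j6 -1.57
```

```bash
python3 -m crank '[{"dp":[-0.5,0.4,0],"roll":0,"gripper":255},{"dp":[-1,0.8,0],"roll":0,"gripper":255},{"dp":[-1,0.8,0],"roll":0,"gripper":255}]' 90
python3 -c "
from h import *
to([498,-68,77],1.20)"
```

```text
time_s: 6.2
eef_pos: [498.2, -68.0, 76.8]
ee_rot: [-0.695, 0.695, -0.129, 0.132]
force: [-2.7, -1.5, 20.7]
grip_width: 0.15
t 6.2 pos [498.2 -68.   76.8] jaw 1.199 F [-2.7 -1.5 20.7] Tq [-0.18  0.49 -0.02] w 0.15 -> dp [-0.1 -0.2 -0.1] roll -0.001 j6 -1.57
```

```bash
python3 -m crank '[{"dp":[0,0,0],"roll":0.04,"gripper":255},{"dp":[0,0,0],"roll":0.08,"gripper":255},{"dp":[0,0,0],"roll":0.12,"gripper":255}]' 90
python3 -c "
from h import *
to([498,-68,77],1.20)"
```

```text
time_s: 6.45
eef_pos: [498.1, -68.0, 76.8]
ee_rot: [-0.685, 0.686, -0.171, 0.174]
force: [-2.5, -2.5, 20.5]
grip_width: 0.149
t 6.45 pos [498.1 -68.   76.8] jaw 1.078 F [-2.5 -2.5 20.5] Tq [-0.29  0.49  0.4 ] w 0.149 -> dp [-0.1 -0.2 -0. ] roll -0.122 j6 -1.45
```

```bash
python3 -m crank '[{"dp":[-0.1,0,-0.2],"roll":0.05,"gripper":255},{"dp":[-0.2,0.05,-0.5],"roll":0.1,"gripper":255},{"dp":[-0.2,0.05,-0.5],"roll":0.15,"gripper":255},{"dp":[-0.2,0.05,-0.5],"roll":0.2,"gripper":255}]' 90
python3 -c "
from h import *
to([498,-68,77],1.20)"
```

```text
time_s: 6.78
eef_pos: [498.0, -68.1, 76.8]
ee_rot: [-0.665, 0.665, -0.238, 0.242]
force: [-0.9, -0.1, 19.8]
grip_width: 0.146
t 6.78 pos [498.  -68.1  76.8] jaw 0.878 F [-0.9 -0.1 19.8] Tq [0.12 0.2  0.42] w 0.146 -> dp [-0.1 -0.2  0.1] roll -0.322 j6 -1.25
```

```bash
python3 -m crank '[{"dp":[-0.1,0.1,0],"roll":0.05,"gripper":255},{"dp":[-0.1,0.1,0],"roll":0.1,"gripper":255},{"dp":[-0.1,0.1,0],"roll":0.15,"gripper":255},{"dp":[-0.1,0.1,0],"roll":0.2,"gripper":255}]' 90
python3 -c "
from h import *
to([498,-68,77],1.20)"
```

```text
time_s: 7.12
eef_pos: [498.0, -68.2, 76.8]
ee_rot: [0.638, -0.638, 0.303, -0.307]
force: [-1.8, -1.6, 20.8]
grip_width: 0.151
t 7.12 pos [498.  -68.2  76.8] jaw 0.678 F [-1.8 -1.6 20.8] Tq [0.   0.31 0.4 ] w 0.151 -> dp [-0.1 -0.2  0.1] roll -0.522 j6 -1.05
```

```bash
python3 -m crank '[{"dp":[0,0,-0.2],"roll":0.05,"gripper":255},{"dp":[0,0,-0.4],"roll":0.1,"gripper":255},{"dp":[0,0,-0.4],"roll":0.15,"gripper":255},{"dp":[0,0,-0.4],"roll":0.2,"gripper":255}]' 90
python3 -c "
from h import *
to([498,-68,77],1.20)"
```

```text
time_s: 7.45
eef_pos: [497.9, -68.2, 76.8]
ee_rot: [0.605, -0.604, 0.365, -0.37]
force: [0.6, 1.2, 19.3]
grip_width: 0.146
t 7.45 pos [497.9 -68.2  76.8] jaw 0.478 F [ 0.6  1.2 19.3] Tq [0.28 0.07 0.48] w 0.146 -> dp [-0.1 -0.2  0.2] roll -0.722 j6 -0.85
```

```bash
python3 -m crank '[{"dp":[0,0.1,0],"roll":0.05,"gripper":255},{"dp":[0,0.1,0],"roll":0.1,"gripper":255},{"dp":[0,0.1,0],"roll":0.15,"gripper":255},{"dp":[0,0.1,0],"roll":0.2,"gripper":255}]' 90
python3 -c "
from h import *
to([498,-68,77],1.20)"
```

```text
time_s: 7.78
eef_pos: [497.8, -68.3, 76.8]
ee_rot: [0.565, -0.564, 0.424, -0.428]
force: [-0.7, 1.1, 21.2]
grip_width: 0.147
t 7.78 pos [497.8 -68.3  76.8] jaw 0.278 F [-0.7  1.1 21.2] Tq [0.27 0.23 0.46] w 0.147 -> dp [-0.2 -0.2  0.3] roll -0.922 j6 -0.65
```

```bash
python3 -m crank '[{"dp":[0,0.2,0],"roll":0.03,"gripper":255},{"dp":[0,0.2,0],"roll":0.06,"gripper":255},{"dp":[0,0.2,0],"roll":0.08,"gripper":255}]' 90
python3 -c "
from h import *
to([498,-68,77],1.20)"
python3 -m crank '[{"dp":[0,0,0],"roll":0.02,"gripper":255},{"dp":[0,0,0],"roll":0.02,"gripper":255}]' 90
python3 -c "
from h import *
to([498,-68,77],1.20)"
```

```text
time_s: 8.03
eef_pos: [497.8, -68.3, 76.8]
ee_rot: [0.548, -0.546, 0.446, -0.45]
force: [-1.1, 1.3, 23.6]
grip_width: 0.145
t 8.03 pos [497.8 -68.3  76.8] jaw 0.199 F [-1.1  1.3 23.6] Tq [0.3  0.35 0.4 ] w 0.145 -> dp [-0.2 -0.2  0.3] roll -1.001 j6 -0.57
time_s: 8.2
eef_pos: [497.8, -68.3, 76.8]
ee_rot: [0.543, -0.542, 0.451, -0.455]
force: [-1.1, 1.4, 23.5]
grip_width: 0.143
t 8.2 pos [497.8 -68.3  76.8] jaw 0.179 F [-1.1  1.4 23.5] Tq [0.17 0.38 0.2 ] w 0.143 -> dp [-0.2 -0.2  0.3] roll -1.021 j6 -0.55
```

```bash
python3 -m crank '[{"dp":[0,0,0],"roll":0.015,"gripper":255},{"dp":[0,0,0],"roll":0.03,"gripper":255}]' 90
python3 look.py w3.png
```

```text
time_s: 8.37
eef_pos: [497.8, -68.3, 76.8]
ee_rot: [0.537, -0.535, 0.459, -0.463]
force: [-0.7, 1.6, 23.3]
grip_width: 0.145
selector_grip 0.67 [316. 352.] [497.4 -68.6  74. ]
talk_top 0.65 [300.  13.] [477.4  32.8  57. ]
console 0.92 [354. 143.] [505.3  -5.8   0. ]
t 8.62 pos [497.8 -68.3  76.8] jaw 0.15 F [-0.7  1.3 24.4] Tq [0.24 0.39 0.4 ] w 0.151 -> dp [  -3.4 -123.2    4.5] roll -1.12 j6 -0.52
```

View pics/w3.png

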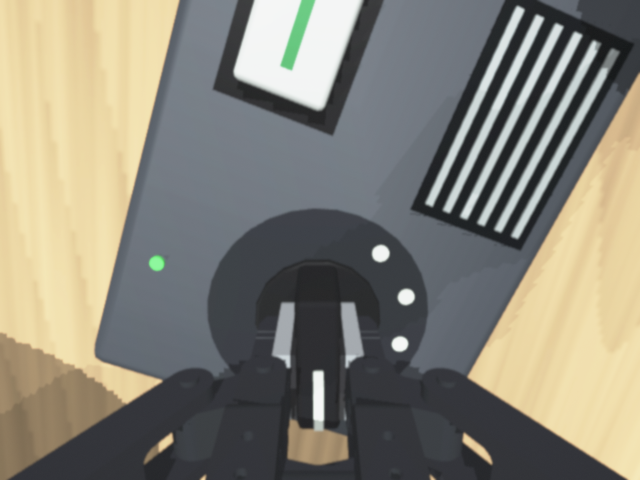

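The bar is held aligned and the console looks undisturbed. Its front edge runs (180,0)–(100,335) and the dots are at (381,253), (406,297) and (400,344). I'll measure the yaw and how much turn is left.

Run:
```python
from h import *
p=eyes.capture("wrist")
def ang(a,b,z):
    d=ray(p,b,z)-ray(p,a,z);return np.arctan2(d[1],d[0])
y1=ang((100,335),(180,0),48)-np.pi/2
y2=ang((521,248),(633,46),48)-np.pi/2
y3=ang((289,68),(308,4),57)-np.pi/2
print("yaw",y1,y2,y3)
c=np.array([497.5,-68.4,48.5])
for i,uv in enumerate([(381,253),(406,297),(400,344)]):
    d=ray(p,uv,48.5)-c;a=np.arctan2(d[1],d[0]);print(i,d.round(1),a,"yaw",a-1.2+.6*i)
```

```text
yaw -0.20056279305029157 -0.21120681237863015 -0.17634437323786
0 [19.7 28.7  0. ] 0.9707385404728162 yaw -0.2292614595271838
1 [32.6 12.7  0. ] 0.37105478850048773 yaw -0.2289452114995122
2 [34.6 -7.7  0. ] -0.2186435001008129 yaw -0.2186435001008129
```

```bash
for i in 1; do python3 -m crank '[{"dp":[0,0,0],"roll":0.01,"gripper":255},{"dp":[0,0,0],"roll":0.02,"gripper":255}]' 90; done
python3 -c "
from h import *
to([498,-68,77],1.20)"
python3 -m crank '[{"dp":[0,0,0],"roll":0.01,"gripper":255},{"dp":[0,0,0],"roll":0.02,"gripper":255}]' 90
python3 -c "
from h import *
to([498,-68,77],1.20)"
```

```text
time_s: 8.83
eef_pos: [497.6, -68.3, 76.8]
ee_rot: [0.532, -0.531, 0.465, -0.468]
force: [-3.6, 0.4, 25.1]
grip_width: 0.152
t 8.83 pos [497.6 -68.3  76.8] jaw 0.13 F [-3.6  0.4 25.1] Tq [0.11 0.63 0.65] w 0.152 -> dp [-0.3 -0.2  0.5] roll -1.07 j6 -0.5
time_s: 9.0
eef_pos: [497.5, -68.3, 76.7]
ee_rot: [0.527, -0.526, 0.47, -0.473]
force: [-3.1, 1.1, 25.3]
grip_width: 0.146
t 9.0 pos [497.5 -68.3  76.7] jaw 0.11 F [-3.1  1.1 25.3] Tq [0.15 0.67 0.69] w 0.146 -> dp [-0.3 -0.3  0.6] roll -1.09 j6 -0.48
```

The torque jumped to 0.69 N·m, so it is at the end stop. I'll relieve the wind-up.

```bash
python3 -m crank '[{"dp":[0,0,0],"roll":-0.02,"gripper":255},{"dp":[0,0,0],"roll":-0.02,"gripper":255}]' 90
python3 -c "
from h import *
to([498,-68,77],1.20)"
```

```text
time_s: 9.17
eef_pos: [497.5, -68.3, 76.7]
ee_rot: [0.532, -0.531, 0.465, -0.468]
force: [-3.9, 0.1, 25.5]
grip_width: 0.148
t 9.17 pos [497.5 -68.3  76.7] jaw 0.13 F [-3.9  0.1 25.5] Tq [ 0.09  0.74 -0.22] w 0.148 -> dp [-0.3 -0.3  0.6] roll -1.07 j6 -0.5
```

```bash
python3 -m crank '[{"dp":[0,-0.5,0],"roll":0.006,"gripper":255},{"dp":[0,-1,0],"roll":0.006,"gripper":255},{"dp":[0,-1,0],"roll":0.006,"gripper":255}]' 60
python3 -c "
from h import *
to([498,-68,77],1.20)"
```

```text
time_s: 9.42
eef_pos: [497.4, -68.3, 76.9]
ee_rot: [0.531, -0.529, 0.467, -0.47]
force: [0.7, 0.2, 14.3]
grip_width: 0.15
t 9.42 pos [497.4 -68.3  76.9] jaw 0.123 F [ 0.7  0.2 14.3] Tq [-0.05 -0.08  0.12] w 0.15 -> dp [-0.2 -0.1  0.6] roll -1.077 j6 -0.49
```

```bash
python3 -m crank '[{"dp":[0,-0.4,0.2],"roll":0,"gripper":255},{"dp":[0,-0.8,0.4],"roll":0,"gripper":255},{"dp":[0,-0.8,0.4],"roll":0,"gripper":255}]' 40
python3 -c "
from h import *
to([498,-68,77],1.20)"
```

```text
time_s: 9.67
eef_pos: [497.4, -68.2, 76.9]
ee_rot: [0.53, -0.529, 0.467, -0.469]
force: [1.8, -1.8, 7.6]
grip_width: 0.147
t 9.67 pos [497.4 -68.2  76.9] jaw 0.123 F [ 1.8 -1.8  7.6] Tq [-0.23 -0.11  0.09] w 0.147 -> dp [-0.1 -0.1  0.7] roll -1.077 j6 -0.49
```

```bash
python3 -m crank '[{"dp":[0.2,-0.2,0.2],"roll":0,"gripper":255},{"dp":[0.2,-0.2,0.2],"roll":0,"gripper":205},{"dp":[0.2,-0.2,0.2],"roll":0,"gripper":190},{"dp":[0.2,-0.2,0.2],"roll":0,"gripper":130},{"dp":[0.2,-0.2,0.2],"roll":0,"gripper":130},{"dp":[0,-30,0],"roll":0,"gripper":130},{"dp":[0,-70,0],"roll":0,"gripper":130},{"dp":[0,-110,0],"roll":0,"gripper":130},{"dp":[0,-123,0],"roll":0,"gripper":130},{"dp":[0,-123,0],"roll":0,"gripper":130}]' 20
python3 look.py w4.png
```

```text
time_s: 10.5
eef_pos: [497.5, -68.2, 202.5]
ee_rot: [0.531, -0.529, 0.466, -0.47]
force: [-0.3, -0.4, 1.0]
grip_width: 0.494
selector_grip 0.7 [316. 235.] [497.3 -67.1  74. ]
talk_top 0.75 [306.  55.] [479.2  33.7  57. ]
console_mic 0.57 [498.   4.] [581.4  73.   57. ]
console 0.57 [342. 127.] [508.7  -6.1   0. ]
t 10.75 pos [495.7 -67.6 197.4] jaw 0.123 F [-0.1  0.4  0.2] Tq [ 0.03 -0.01  0.  ] w 0.491 -> dp [-2.9 -2.6  5.7] roll -1.147 j6 -0.49
```

View pics/w4.png

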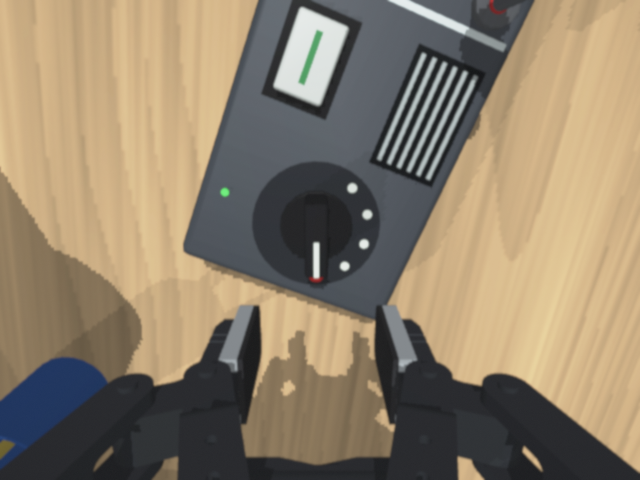

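The white line points at the red dot, which is partly hidden under the bar tip at (316,280), and the console is square in place. Next is the key, with its stripe from (319,33) to (303,83).

Run:
```python
from h import *
p=eyes.capture("wrist")
def ang(a,b,z):
    d=ray(p,b,z)-ray(p,a,z);return np.arctan2(d[1],d[0])
print("yaw",ang((187,245),(256,15),48)-np.pi/2,ang((433,184),(484,76),48)-np.pi/2,"ptr",ang((316,244),(316,278),84), ang((316,200),(316,280),84))
k=ray(p,(311,58),57);print(k)
to([478,33,105])
```

```text
yaw -0.23729371112862285 -0.24473364178399248 ptr -1.447990389035195 -1.4479903890351933
[479.07927861  33.1697865   57.        ]
t 10.8 pos [495.7 -67.7 197.6] jaw 0.123 F [0.1 0.1 0.4] Tq [ 0.03 -0.03 -0.02] w 0.486 -> dp [-101.9   92.7   -5. ] roll None j6 -0.49
```

```bash
python3 -m crank '[{"dp":[-34,0,-2],"roll":0,"gripper":255},{"dp":[-70,0,-4],"roll":0,"gripper":255},{"dp":[-102,0,-5],"roll":0,"gripper":255},{"dp":[-102,35,-5],"roll":0,"gripper":255},{"dp":[-102,70,-5],"roll":0,"gripper":255},{"dp":[-102,92,-5],"roll":0,"gripper":255},{"dp":[-102,92,-5],"roll":0,"gripper":255},{"dp":[-102,92,-5],"roll":0,"gripper":255}]' 30
python3 look.py w5.png; python3 -c "
from h import *
to([478.5,33,82])"
```

```text
time_s: 11.47
eef_pos: [478.4, 32.8, 106.4]
ee_rot: [-0.529, 0.53, -0.469, 0.468]
force: [1.1, -0.6, 0.7]
grip_width: -0.001
talk_top 0.61 [325. 289.] [481.4  34.7  57. ]
console_mic 0.63 [577. 234.] [581.6  72.5  57. ]
console 0.69 [358. 317.] [507.3  -6.2   0. ]
t 11.72 pos [479.4  32.6 108.3] jaw 0.123 F [-0.1 -0.3 -0. ] Tq [ 0.04  0.03 -0.02] w -0.0 -> dp [ 98.6 -91.6   9.8] roll -1.147 j6 -0.3
t 11.72 pos [479.4  32.6 108.3] jaw 0.123 F [-0.1 -0.3 -0. ] Tq [ 0.04  0.03 -0.02] w -0.0 -> dp [-0.5 26.3 -0.9] roll None j6 -0.3
```

View pics/w5.png

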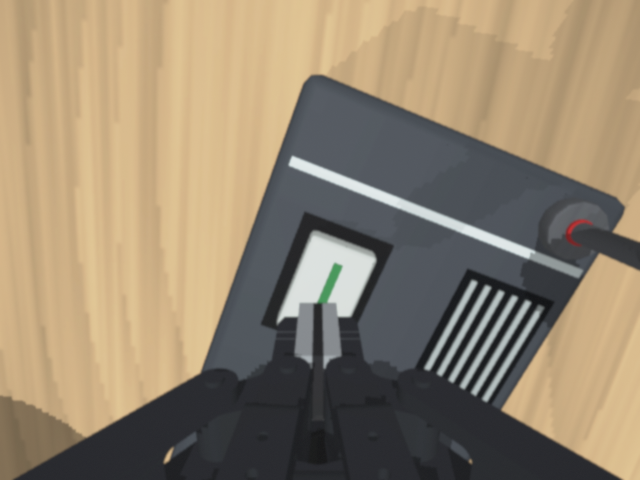

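The shut fingers line up over the key, whose stripe points at the fingertips at (320,300). Now the press.

```bash
python3 -m crank '[{"dp":[-1,15,0],"roll":0,"gripper":255},{"dp":[-1,27,0],"roll":0,"gripper":255},{"dp":[-1,30,0],"roll":0,"gripper":255},{"dp":[-1,31,0],"roll":0,"gripper":255},{"dp":[-1,31,0],"roll":0,"gripper":255}]'
python3 -m crank '[{"dp":[0,1,0],"roll":0,"gripper":255},{"dp":[0,2,0],"roll":0,"gripper":255},{"dp":[0,2,0],"roll":0,"gripper":255}]'
```

```text
time_s: 12.13
eef_pos: [478.7, 33.8, 76.7]
ee_rot: [-0.53, 0.53, -0.468, 0.468]
force: [-2.9, 0.2, 4.0]
grip_width: 0.001
time_s: 12.38
eef_pos: [478.9, 33.8, 74.5]
ee_rot: [0.53, -0.53, 0.468, -0.469]
force: [-3.0, -0.1, 4.4]
grip_width: 0.002
```

```bash
python3 -m crank '[{"dp":[0,0.8,-0.3],"roll":0,"gripper":255},{"dp":[0,1.5,-0.5],"roll":0,"gripper":255},{"dp":[0,1.5,-0.5],"roll":0,"gripper":255}]'
```

```text
time_s: 12.63
eef_pos: [478.8, 33.8, 73.9]
ee_rot: [0.53, -0.529, 0.468, -0.469]
force: [-3.8, 2.4, 16.7]
grip_width: -0.001
```

Bottomed at 16.7 N. I'll ease a little, hold for about a second, then release.

```bash
python3 -m crank '[{"dp":[0,-0.3,-0.1],"roll":0,"gripper":255},{"dp":[0,-0.3,-0.1],"roll":0,"gripper":255},{"dp":[0,-0.3,-0.1],"roll":0,"gripper":255},{"dp":[0,-0.3,-0.1],"roll":0,"gripper":255},{"dp":[0,-0.3,-0.1],"roll":0,"gripper":255},{"dp":[0,-0.3,-0.1],"roll":0,"gripper":255},{"dp":[0,-0.3,-0.1],"roll":0,"gripper":255},{"dp":[0,-0.3,-0.1],"roll":0,"gripper":255},{"dp":[0,-0.3,-0.1],"roll":0,"gripper":255}]'
python3 -m crank '[{"dp":[0,-3,0.3],"roll":0,"gripper":255},{"dp":[0,-8,0.3],"roll":0,"gripper":255},{"dp":[0,-40,0.3],"roll":0,"gripper":255},{"dp":[0,-80,0],"roll":0,"gripper":255},{"dp":[0,-120,0],"roll":0,"gripper":255},{"dp":[0,-160,-30],"roll":0,"gripper":255},{"dp":[0,-180,-60],"roll":0,"gripper":255},{"dp":[0,-180,-90],"roll":0,"gripper":255},{"dp":[0,-180,-90],"roll":0,"gripper":255},{"dp":[0,-180,-90],"roll":0,"gripper":255}]'
python3 - <<'E'
from h import *
p=eyes.capture("top");save(p,"top1.png")
for k,z in dict(selector_grip=74,talk_top=57,console_mic=57,console=0,radio=0,stapler=0,stamp=0,pencup=0,mouse=0).items():
    for r in models.spot_point(p,k)[:1]:print(k,round(r["confidence"],2),np.round(r["centre"]),ray(p,r["centre"],z).round(1))
a=[cv2.resize(cv2.imread("pics/"+n)[170:300,230:400],None,fx=3,fy=3,interpolation=2) for n in("top0.png","top1.png")]
cv2.imwrite("pics/cmp.png",cv2.resize(np.vstack(a),None,fx=.75,fy=.75))
w=eyes.capture("wrist");save(w,"w6.png");to([0,0,0])
E
```

```text
time_s: 13.38
eef_pos: [478.8, 33.7, 73.9]
ee_rot: [0.53, -0.529, 0.468, -0.469]
force: [-2.7, 1.6, 13.1]
grip_width: -0.0
time_s: 14.22
eef_pos: [388.3, 22.6, 253.5]
ee_rot: [0.53, -0.529, 0.468, -0.469]
force: [0.6, -0.5, 0.2]
grip_width: 0.002
selector_grip 0.85 [343. 241.] [498.5 -64.4  74. ]
console_mic 0.62 [278. 203.] [581.9  72.1  57. ]
console 0.75 [316. 240.] [507.7 -10.7   0. ]
radio 0.62 [138. 268.] [450.5 383.2   0. ]
stapler 0.61 [139. 170.] [670.9 389.3   0. ]
stamp 0.75 [490. 199.] [ 600.5 -407.5    0. ]
pencup 0.64 [428. 332.] [ 303.9 -254.8    0. ]
mouse 0.73 [488. 301.] [ 369.7 -390.8    0. ]
t 14.77 pos [388.9  22.7 252.7] jaw 0.123 F [ 0.3  0.1 -0.3] Tq [ 0.01 -0.05 -0.05] w -0.002 -> dp [ -25.2  252.8 -388.6] roll None j6 -0.37
```

View pics/cmp.png

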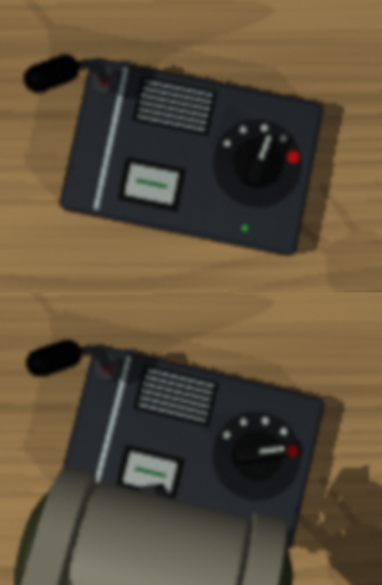

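View pics/w6.png

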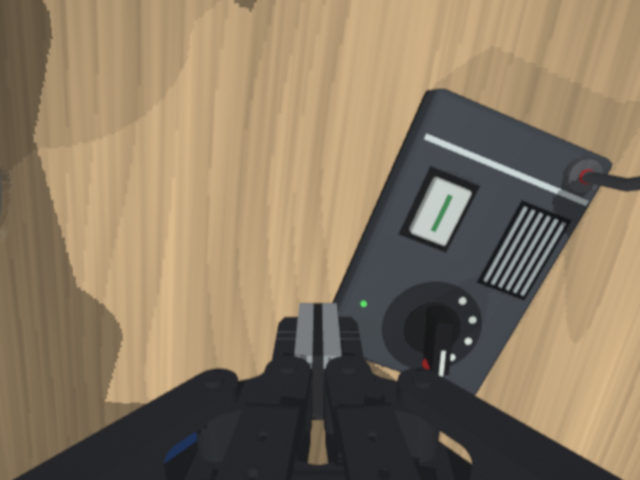

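The before-and-after top views match: the console is in place, the pointer is on the red dot and the key is up. The wrist view shows the arm clear of the console. I'm handing it in.

```bash
python3 -c "
from h import *
print(ctrl.finish_job())"
```

```text
the job is handed in; nothing more can be done
None
```

The all-halls call is done and handed in. The selector is on the red dot, the talk key was held fully down and has come back up, and the arm is clear of the console.

- **Turning the knob:** I gripped the bar, pressed down with about 19–25 N, and turned it about 1.05 rad clockwise until the torque rose from 0.4 to about 0.69 N·m at the end stop. I then eased off and let go.
- **Talk key:** I pressed it to the bottom (5 mm of travel, 13–17 N) for about 1 s and lifted off. The whole job took about 15 s.
- **Selector check:** After I released the knob, the pointer measured 1.207 rad clockwise of the console's x axis, against 1.2 expected for the red dot.
- **Other objects:** Radio, stapler, stamp, cup and mouse measured within about 8 mm of their first positions, which is network noise as nothing went near them. I did not re-measure the marker, and the arm did not go near it.
- **Less certain:** The console's angle read about -0.21 rad before the turn and -0.24 after. That may be measurement noise or a swing of a degree or two when I ran against the stop. The knob position read 1–5 mm different and the microphone socket about 3 mm, close to measurement error. There were also sideways forces of a few newtons, up to about 6 N while first pressing on the knob and 3–4 N on the key, which may have shifted the console by about a millimetre.

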